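Roll the pin off the dough frame

ROBOT

A 6-joint arm with a two-finger parallel gripper is mounted at the origin on the work surface. World frame = base frame: x ahead of the robot, y to its left, z up, the work surface at z = 0. Lengths are in mm, angles in rad, forces in N, time in s.
With the tool pointing down it reaches from about 275 to 1000 mm from the base axis. Payload 8.4 kg.
Tool frame: the origin (TCP) lies midway between the tips of the shut fingers; the grasp point (between the pads) lies 19 mm behind it; y points along the fingers, z is the direction in which the jaws open and shut, and the axes are right-handed (so a half turn about y gives the same grasp; the last joint's range is limited). The gripper opens to 85 mm and grips with 20 to 120 N. Pads are 22 mm wide; open, the fingers measure 114 mm over their backs; the gripper's body (76 mm by 85 mm) begins 54 mm behind the grasp point. The pads swing forward as they close: fully open they stand 13 mm farther back than shut.
Start: joints at [-1.133, 0.353, 1.633, -0, 1.155, -0.002], TCP at [266.098, -565.526, 231.281] pointing down, gripper open.
Joint ranges: [-2.63, 2.63], [-0.92, 2.1], [0.06, 2.66], [-1.3, 4.44], [0, 2.69], [-3.02, 3.02]. Speed limits (rad/s): [2.22, 2.22, 2.79, 3.14, 3.14, 3.14].

INTERFACE

Orientations are given as [roll, pitch, yaw] about the fixed x, y, z axes, in that order (R = Rz(yaw) Ry(pitch) Rx(roll)).
In Python, from rig import r gives the robot as it stands. The module is installed in compiled form; this text tells all that it offers.
- The arm moves only by the tool apply_moves, never from a script. Its argument "plan" is text: rows parted by semicolons, each of 7 numbers parted by spaces: the shift along the tool's x, y, z in cm, then the turn, a rotation vector about the tool's x, y, z in degrees, then the closure, from 0 (fully open) to 1 (shut). A call has 1 to 20 rows; each row shifts and turns the pose as measured when the row begins, along the tool's axes as they then stand; what a row does not reach is not made up. A row lasts 1/10 s, in which the tool goes at most 50 mm and 8.59 degrees, less where a joint would pass 70% of its speed; a pose out of reach is approached as far as the arm can. A call is refused whole if a number of a shift passes 5 or a number of a turn 8.59, either way. A call with a gripper value outside its range is refused whole. The fingers move at their own pace and stop on an object; "squeeze" is the grip in N (left out, the last holds). Time passes only in rows, so rows that do not move let the fingers close. It gives the time, the measured TCP pose, the force and the opening at its end, in the units of the state.
- r.sense(): the state, without advancing time (a new reading comes with each control period).
- r.grab_frame(name): name is "side" or "top"; returns the picture (420x560x3 uint8, blue, green, red); there is no depth.
- r.get_calibration(name): a dict with "vertical_fov" (degrees; the focal length in pixels is half the picture's height over the tangent of half this angle, whatever the lens; pixels are square), "cx", "cy" (the principal point, pixels), "D" ([k1, k2, p1, p2, k3] as OpenCV has them; the pictures are not rectified), "R" (3x3) and "t" (3): a world point X has camera coordinates R X + t. Camera axes: x right, y down, z forward; pixel columns grow to the right and rows downward; lengths in mm; the calibration is good to about 2 mm. A picture is of the moment at which its call begins. get_calibration takes no time and is no camera call.
- r.sign_off(): hands the job in, once; it reports no verdict.
The state is a dict: "clock": time; "qpos": joint angles; "qvel": joint speeds; "joint_efforts": joint torques, N m; "eef_pos": TCP position; "tcp_rot": TCP orientation; "contact_force": force on the tool from outside, world axes, zero at the start; "wrist_torque": the same for the moment, N m; "opening": opening from 0.0 (shut) to 1.0 (fully open).
Only numpy, scipy, OpenCV 4.12 (cv2) and the standard library are available. Lean on these libraries where they do the work, as an engineer would, in place of code of your own. Each camera call takes 0.05 s, during which the arm holds its last target. There are 200 camera calls.

TASK

The next sheet of dough goes on the frame marked on the pastry board, so clear it: with the fingertips on top of the rolling pin, roll the pin off the frame to the robot's left (the end where the mug and cutter stand) and stop it under the fingertips in the bare strip between the frame and the left end of the board, then let go. The whole barrel must lie still in that strip, neither over the frame line nor out over the board's edge; never pick the pin up, grip it or shove it from the side, and leave the mug, the cutter and the scraper where they stand.

Things in the scene. Friction and masses are not known exactly. Their poses are not given: they have to be found in the camera images.
- board: wooden pastry board fixed to the table, 400 (x) by 600 (y) by 18 mm. Origin: centre of its underside, on the table. Its y points along it to the left end (robot's left, within 18 degrees), x away from the robot. Dark burnt-in frame: x -152 to +152, y -120 to +190 mm (line's outer edges). The bare strip lies left of it, y +190 to +300 mm: 110 mm wide, up to the left edge
- strip (a point): middle of the bare strip on the board's top (18 mm above the table), 245 mm along the board's y from its origin; axes as the board's. With the pin's axis above this point's x axis the 70 mm barrel has 20 mm to spare on each side
- pin: one-piece wooden rolling pin, loose, about 0.7 kg: barrel 70 mm in diameter, 250 mm long; at each end a neck and a handle 31 mm thick, 430 mm over all. Origin: middle of the barrel on its axis, 53 mm above the table (barrel's top at 88 mm); x along the pin, y and z turn as it rolls. Starts over the frame, up to 4 degrees askew, 95 to 180 mm short of the strip's middle
- pin_end_a (a point): centre of the barrel's end face at the pin's +x end (away from the robot), on the axis, 125 mm from the pin's origin. The pin rolls on the board without slipping (friction about 0.6, as at the fingertips) and soon stops by itself. A fingertip that sticks to its top goes twice as far as the pin and so gets ahead of it: a long roll takes several short strokes
- pin_end_b (a point): centre of the barrel's end face at the pin's -x end (nearer the robot), on the axis, 125 mm from the pin's origin. Pressed on top it rolls straight, square to its own axis, and keeps its slant: a slant of 4 degrees puts the barrel's ends 8 mm to either side of its middle, which the strip has room for
- mug: white mug, loose, 84 mm in diameter, 88 mm high, handle on its +y side, on the table just past the board's left end, its near part. Origin: centre of its underside. Not to be moved
- cutter: round steel pastry cutter (a ring), loose, 68 mm in diameter, 45 mm high, on the table just past the board's left end. Origin: centre of its underside. Not to be moved
- scraper: bench scraper lying flat on the board's right part, right of the frame, loose: steel blade 100 by 150 mm with a black grip 24 mm high. Origin: centre of its underside. Not to be moved

How it is judged (in metres and radians):
On the way:
1. the pin is brought to a stop in the bare strip with the fingertips on it (contact force between the fingers and pin above 0.2 N and linear speed of pin below 0.03 m/s and y of pin_end_a in the frame of strip between -0.022 and 0.022 m and y of pin_end_b in the frame of strip between -0.022 and 0.022 m), for 0.1 s.
At the end, for the whole second after the job is handed in: the pin lies still on the board, both ends of the barrel's axis within 22 mm of the strip's middle line (whole barrel in the strip, give or take 2 mm), the barrel's middle within 75 mm of the strip's middle along it; mug, cutter and scraper within 15 mm of where they stood (y of pin_end_a in the frame of strip between -0.022 and 0.022 m and y of pin_end_b in the frame of strip between -0.022 and 0.022 m and x of pin in the frame of strip between -0.075 and 0.075 m and height (world z) of pin between 0.048 and 0.058 m and linear speed of pin below 0.01 m/s and angular speed of pin below 0.2 rad/s and distance of each of mug, cutter, scraper from where it was at the start of the episode below 0.015 m); the robot touches nothing.
It fails at once if the pin is lifted off the board (height (world z) of pin above 0.065 m).
It fails at once if the pin is gripped or shoved from the side instead of rolled from on top (fingers touch it while they reach down beside it) (contact force between the fingers and pin above 0.3 N and height (world z) of the grasp point below 0.085 m).
It fails at once if the mug is disturbed (distance of mug from where it was at the start of the episode above 0.015 m).
It fails at once if the cutter is disturbed (distance of cutter from where it was at the start of the episode above 0.015 m).
It fails at once if the scraper is disturbed (distance of scraper from where it was at the start of the episode above 0.015 m).
It also fails if it takes over 61 s, if anything falls off the work surface, if the arm or the gripper's body presses on something with over 40 N, if the wrist force passes 120 N, or if a joint passes its speed limit or range.

## Working session

There is one attempt and no reset: what is moved stays moved. The work goes in short steps, Python scripts to look and compute and a tool call to move; the robot and the scene stay as the last step left them, time stands still between calls to the robot, and variables do not carry over. Pictures are saved under pics/ and viewed, about 8 in all and at most 12, crops included, and the job is handed in when it is done.

Besides the shell and the picture viewer there is one more tool, called after ">>>" as a command line: name --argument value ..., lists and objects as JSON in quotes. apply_moves: Moves the arm, as the interface text tells. Its arguments: {"type":"object","properties":{"plan":{"type":"string"},"squeeze":{"type":"number"}},"required":["plan"]}

```bash
mkdir -p pics
cat > h.py <<'E'
import numpy as np, cv2
from rig import r
def cam(n):
    c=r.get_calibration(n); f=210/np.tan(np.radians(c["vertical_fov"])/2)
    K=np.array([[f,0,c["cx"]],[0,f,c["cy"]],[0,0,1]]); return K,np.array(c["D"],float),np.array(c["R"]),np.array(c["t"],float)
def ray(n,px):
    K,D,R,t=cam(n); p=cv2.undistortPoints(np.array(px,float).reshape(-1,1,2),K,D).reshape(-1,2)
    d=np.c_[p,np.ones(len(p))]@R; return -R.T@t,d
def plane(n,px,z):
    o,d=ray(n,px); return o+d*((z-o[2])/d[:,2])[:,None]
def proj(n,X):
    K,D,R,t=cam(n); return cv2.projectPoints(np.array(X,float).reshape(-1,1,3),cv2.Rodrigues(R)[0],t,K,D)[0].reshape(-1,2)
E
python3 - <<'E'
from h import *
for n in("top","side"):
    cv2.imwrite(f"pics/{n}0.png",r.grab_frame(n)); o,_=ray(n,[[280,210]]);print(n,o)
s=r.sense();print({k:np.round(v,3) for k,v in s.items()})
E
```

```text
top [440.64272085  52.64918995 904.1094541 ]
side [  3.22954212 705.66151815 631.27929113]
{'clock': np.float64(0.1), 'qpos': array([-1.133,  0.354,  1.634,  0.   ,  1.155, -0.002]), 'qvel': array([-0.   , -0.001, -0.003,  0.002,  0.001,  0.   ]), 'joint_efforts': array([-1.0000e-03, -6.0636e+01, -3.4282e+01, -0.0000e+00,  4.0000e-03,
       -0.0000e+00]), 'eef_pos': array([ 265.92 , -565.13 ,  230.656]), 'tcp_rot': array([-1.572,  0.   , -2.702]), 'contact_force': array([-0.135,  0.043, -1.03 ]), 'wrist_torque': array([-0.051,  0.013,  0.003]), 'opening': np.float64(0.999)}
```

View pics/top0.png

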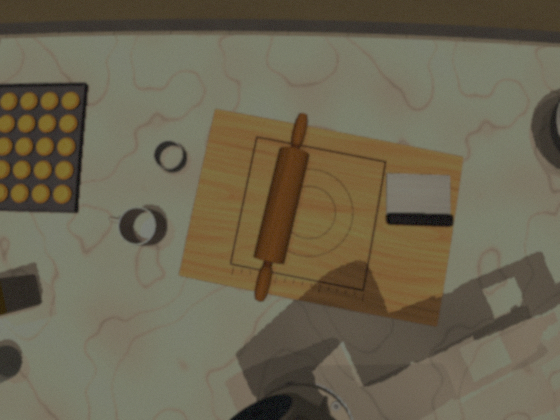

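View pics/side0.png

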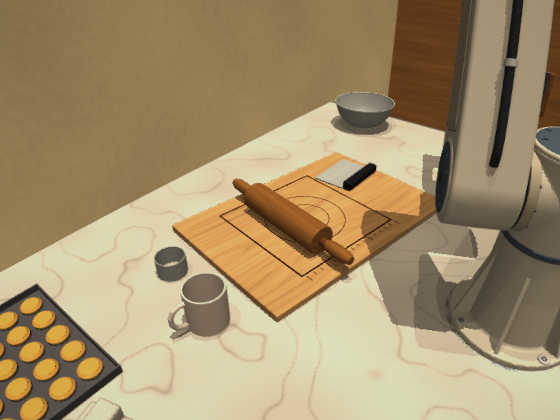

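The top view shows the board with corners near (216,109), (463,156), (438,326) and (179,277). The pin barrel runs from (293,148) to (270,262), the cutter is at (171,156) and the mug at (145,226). The side view agrees: the pin lies over the frame, and the mug and cutter stand past the left end.

```bash
cat >> h.py <<'E'
def big(m,k):
    m=cv2.morphologyEx(m,cv2.MORPH_OPEN,cv2.getStructuringElement(cv2.MORPH_ELLIPSE,(k,k)))
    c=max(cv2.findContours(m,cv2.RETR_EXTERNAL,cv2.CHAIN_APPROX_NONE)[0],key=cv2.contourArea); return c
def pin(img,k=19):
    hsv=cv2.cvtColor(img,cv2.COLOR_BGR2HSV); m=cv2.inRange(hsv,(4,150,40),(14,255,190))
    m[:100]=0; m=cv2.morphologyEx(m,cv2.MORPH_CLOSE,np.ones((5,5)))
    c=big(m,k); b=cv2.boxPoints(cv2.minAreaRect(c)); w=plane("top",b,53)
    e=sorted([(np.linalg.norm(w[i]-w[(i+1)%4]),i) for i in range(4)])[:2]
    mids=[(w[i]+w[(i+1)%4])/2 for _,i in e]; mids.sort(key=lambda p:-p[0])
    return m,b,mids[0],mids[1]
E
python3 - <<'E'
from h import *
img=cv2.imread("pics/top0.png"); hsv=cv2.cvtColor(img,cv2.COLOR_BGR2HSV)
for p in [(282,205),(264,280),(215,180),(310,210),(350,310),(100,250),(420,240)]: print(p,hsv[p[1],p[0]])
m,b,a,e=pin(img); print(b.round(1),a,e,np.linalg.norm(a-e),"px",cv2.countNonZero(m))
bc=plane("top",[[216,109],[463,156],[438,326],[179,277]],18); print(bc.round(1)); print(np.linalg.norm(bc-np.roll(bc,-1,0),axis=1))
fc=plane("top",[[256,137],[386,161],[364,291],[231,265]],18); print(fc.round(1)); print(np.linalg.norm(fc-np.roll(fc,-1,0),axis=1))
M=cv2.cvtColor(m,cv2.COLOR_GRAY2BGR); v=img.copy(); v[m>0]=(0,255,0); cv2.polylines(v,[b.astype(int)],1,(0,0,255))
cv2.imwrite("pics/m0.png",cv2.resize(v[80:350,100:480],None,fx=2,fy=2))
E
```

```text
(282, 205) [ 14 199  95]
(264, 280) [ 16 204  95]
(215, 180) [ 20 133 121]
(310, 210) [ 18 141 121]
(350, 310) [15 93 82]
(100, 250) [ 29  41 124]
(420, 240) [ 18 135 123]
[[253.4 257.8]
 [281.1 141.4]
 [310.6 148.5]
 [282.9 264.8]] [659.37886534  22.8761356   53.        ] [399.90183979  78.47869681  53.        ] 265.367615957448 px 4196
[[ 752.1  211.9   18. ]
 [ 652.3 -373.1   18. ]
 [ 259.8 -308.1   18. ]
 [ 357.4  281.4   18. ]]
[593.47430393 397.79736801 597.48438106 400.69881723]
[[ 685.5  115.    18. ]
 [ 635.2 -189.1   18. ]
 [ 336.2 -138.4   18. ]
 [ 387.8  163.5   18. ]]
[308.25852484 303.28731822 306.2236675  301.61408107]
```

View pics/m0.png

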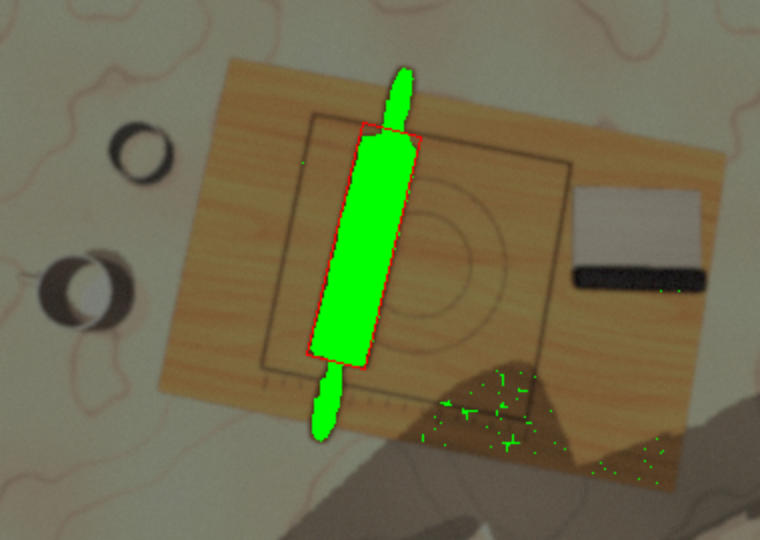

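```bash
cat >> h.py <<'E'
def board():
    fw=plane("top",[[216,109],[463,156],[438,326],[179,277],[256,137],[386,161],[364,291],[231,265]],18)[:,:2]
    L=np.array([[200,300],[200,-300],[-200,-300],[-200,300],[152,190],[152,-120],[-152,-120],[-152,190]],float)
    c=L.mean(0);C=fw.mean(0);U,_,V=np.linalg.svd((L-c).T@(fw-C)); Rm=(U@V).T
    return Rm,C-Rm@c,fw-(L@Rm.T+C-Rm@c)
def report(tag,k=19):
    Rm,o,_=board(); img=r.grab_frame("top"); cv2.imwrite(f"pics/{tag}.png",img)
    m,b,a,e=pin(img,k); u=(a-e)[:2]; u/=np.linalg.norm(u)
    S=lambda p:Rm.T@(p[:2]-o)-[0,245]
    mid=(a+e)[:2]/2
    print("len",np.linalg.norm(a-e).round(1),"mid world",mid.round(1),"strip a,e,mid",S(a).round(1),S(e).round(1),S(mid).round(1),"slant deg",np.degrees(np.arctan2((Rm.T@u)[1],(Rm.T@u)[0])).round(2),"axis",u.round(3))
    s=r.sense(); p=s["eef_pos"]; d=np.array(p[:2])-mid; n=np.array([-u[1],u[0]])
    print("clock",s["clock"],"tcp",np.round(p,1),"rot",np.round(s["tcp_rot"],3),"F",np.round(s["contact_force"],1),"tcp rel pin: along",(d@u).round(1),"left",(d@n).round(1),"tcp strip",S(np.array(p)).round(1))
    t=r.sense()["tcp_rot"][2]; print("yaw target",np.arctan2(-u[0],u[1]).round(3))
E
python3 - <<'E'
from h import *
Rm,o,res=board(); print(np.degrees(np.arctan2(Rm[1,0],Rm[0,0])),o,"strip",Rm@[0,245]+o); print(res.round(1))
report("t1")
E
```

```text
-9.562632301336055 [505.39003707 -46.849028  ] strip [546.09082258 194.74659708]
[[-0.4 -3.8]
 [-0.5  2.8]
 [ 1.5  1.4]
 [-0.6 -0.8]
 [-1.3 -0.2]
 [-0.1  1.4]
 [ 0.6  1.6]
 [ 0.8 -2.3]]
len 270.4 mid world [530.1  50.8] strip a,e,mid [ 143.2 -150.3] [-127.  -138.8] [   8.1 -144.6] slant deg -2.44 axis [ 0.978 -0.208]
clock 0.15 tcp [ 265.9 -565.2  230.7] rot [-1.572  0.    -2.702] F [-0.3  0.7 -0.3] tcp rel pin: along -130.3 left -657.5 tcp strip [-150.  -795.9]
yaw target -1.78
```

>>> apply_moves --plan "0 0 0 0 -8.5 0 1;0 0 0 0 -8.5 0 1;0 0 0 0 -8.5 0 1;0 0 0 0 -8.5 0 1;0 0 0 0 -8.5 0 1;0 0 0 0 -8.5 0 1" --squeeze 40

```text
clock: 0.75
eef_pos: [265.4, -564.0, 228.7]
tcp_rot: [-1.574, 0.004, -1.798]
contact_force: [0.1, 0.1, 0.4]
opening: -0.0
```

>>> apply_moves --plan "-5 0 0.85 0 0 0 1;-5 0 0.85 0 0 0 1;-5 0 0.85 0 0 0 1;-5 0 0.85 0 0 0 1;-5 0 0.85 0 0 0 1;-5 0.5 0.85 0 0 0 1;-5 0.5 0.85 0 0 0 1;-5 0.5 0.85 0 0 0 1;-5 0.5 0.85 0 0 0 1;-5 0.5 0.85 0 0 0 1;-5 0.5 0.85 0 0 0 1;-5 0.5 0.85 0 0 0 1"

```text
clock: 1.95
eef_pos: [491.9, -10.8, 195.1]
tcp_rot: [-1.57, 0.002, -1.8]
contact_force: [1.0, -1.6, -0.1]
opening: -0.002
```

```bash
python3 -c "
from h import *
r.grab_frame('top')
s=r.sense();print(s['eef_pos'],s['tcp_rot'])"
```

```text
[494.35077182  -5.07344915 194.68752577] [-1.5694434   0.00557952 -1.79849779]
```

>>> apply_moves --plan "-2.5 1.5 0.6 0 -1 0 1;-2.5 1.5 0.6 0 0 0 1;-0.3 2.5 0 0 0 0 1;0 2 0 0 0 0 1;0 1 0 0 0 0 1;0 0 0 0 0 0 1"

```text
clock: 2.6
eef_pos: [519.7, 51.4, 106.9]
tcp_rot: [-1.568, 0.006, -1.772]
contact_force: [-0.6, -0.3, -0.1]
opening: 0.001
```

```bash
python3 -c "
from h import *
s=r.sense();print(s['eef_pos'],s['tcp_rot'],s['contact_force'])
cv2.imwrite('pics/s2.png',r.grab_frame('side')[120:320,120:460].repeat(2,0).repeat(2,1))"
```

```text
[519.69074999  51.43495107 106.88651448] [-1.56834979  0.00587102 -1.77201745] [-0.56831386 -0.33904395 -0.05193613]
```

View pics/s2.png

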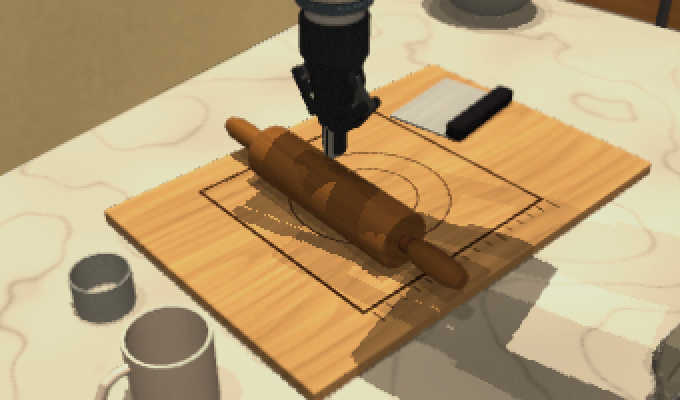

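The gripper's shut fingertips hang just above and about midway along the pin. Next I back off about 7 mm and press down.

>>> apply_moves --plan "0.7 0.8 0 0 0 0 1;0 0.6 0 0 0 0 1;0 0.3 0 0 0 0 1;0 0.2 0 0 0 0 1;0 0.1 0 0 0 0 1;0 0 0 0 0 0 1"

```text
clock: 3.25
eef_pos: [520.5, 42.8, 88.9]
tcp_rot: [-1.563, 0.007, -1.774]
contact_force: [-1.0, 0.7, -0.9]
opening: -0.003
```

>>> apply_moves --plan "0 0.15 0 0 0 0 1;0 0.15 0 0 0 0 1;0 0 0 0 0 0 1"

```text
clock: 3.55
eef_pos: [521.0, 43.2, 88.0]
tcp_rot: [-1.562, 0.008, -1.774]
contact_force: [-0.3, -0.7, 0.6]
opening: 0.002
```

>>> apply_moves --plan "0 0.3 0 0 0 0 1;0 0.3 0 0 0 0 1"

```text
clock: 3.75
eef_pos: [521.8, 43.8, 87.0]
tcp_rot: [-1.561, 0.009, -1.774]
contact_force: [-18.3, -0.1, 56.5]
opening: 0.0
```

>>> apply_moves --plan "-0.5 0.1 -0.05 0 0 0 1;-0.5 0.1 -0.05 0 0 0 1;-0.5 0.1 -0.05 0 0 0 1;-0.5 0.1 -0.05 0 0 0 1"

```text
clock: 4.15
eef_pos: [525.9, 64.9, 87.9]
tcp_rot: [-1.556, 0.011, -1.775]
contact_force: [-3.8, 0.2, 15.5]
opening: 0.004
```

```bash
python3 -c "
from h import *
report('t3')
print(board()[1])"
```

```text
len 48.1 mid world [447.1  88.6] strip a,e,mid [ -75.5 -144.7] [-84.6 -97.5] [ -80.  -121.1] slant deg -79.11 axis [ 0.023 -1.   ]
clock 4.2 tcp [526.1  65.6  87.9] rot [-1.556  0.011 -1.775] F [-3.1  1.9 13.7] tcp rel pin: along 24.9 left 78.5 tcp strip [   1.7 -130.7]
yaw target -3.118
[505.39003707 -46.849028  ]
```

View pics/t3.png

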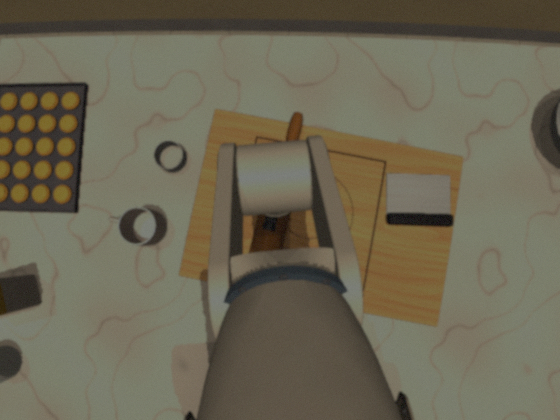

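The arm hides the barrel in the top view, so I'll track the pin's two handle tips in the side view instead, and check the method against the starting picture.

```bash
cat >> h.py <<'E'
def sidetips(img):
    hsv=cv2.cvtColor(img,cv2.COLOR_BGR2HSV); m=cv2.inRange(hsv,(3,165,20),(15,255,200)); m[:150]=0; m[:,:100]=0; m[:,440:]=0
    m=cv2.morphologyEx(m,cv2.MORPH_OPEN,np.ones((3,3))); n,l,st,_=cv2.connectedComponentsWithStats(m)
    m=np.isin(l,[i for i in range(1,n) if st[i,4]>60]).astype(np.uint8)*255
    ys,xs=np.nonzero(m); P=np.c_[xs,ys].astype(float); d=cv2.fitLine(P.astype(np.float32),cv2.DIST_L2,0,.01,.01)[:2,0]
    q=P@d; lo=P[q<q.min()+2].mean(0); hi=P[q>q.max()-2].mean(0)
    w=plane("side",[lo,hi],53)[:,:2]; w=w[np.argsort(-w[:,0])]
    return m,lo,hi,w
def side(tag,img=None):
    if img is None: img=r.grab_frame("side"); cv2.imwrite(f"pics/{tag}.png",img)
    m,lo,hi,w=sidetips(img); v=img.copy(); v[m>0]=(0,255,0)
    for p in(lo,hi): cv2.circle(v,tuple(int(x) for x in p),3,(0,0,255),1)
    cv2.imwrite(f"pics/{tag}_m.png",v[130:330,100:450].repeat(2,0).repeat(2,1))
    Rm,o,_=board(); S=lambda p:Rm.T@(p-o)-[0,245]; u=w[0]-w[1]; L=np.linalg.norm(u); u/=L; mid=w.mean(0); n=np.array([-u[1],u[0]])
    s=r.sense(); p=np.array(s["eef_pos"]); d=p[:2]-mid; a=Rm.T@u
    print(lo,hi,"L",L.round(1),"mid",mid.round(1),"strip mid",S(mid).round(1),"ends y",S(mid+125*u).round(1)[1],S(mid-125*u).round(1)[1],"slant",np.degrees(np.arctan2(a[1],a[0])).round(2),"yaw*",np.arctan2(-u[0],u[1]).round(3))
    print("clock",s["clock"],"tcp",p.round(1),"rot",np.round(s["tcp_rot"],3),"F",np.round(s["contact_force"],1),"rel along",(d@u).round(1),"left",(d@n).round(1))
E
python3 - <<'E'
from h import *
i=cv2.imread("pics/side0.png"); h=cv2.cvtColor(i,cv2.COLOR_BGR2HSV)
print([h[y,x] for x,y in [(285,215),(345,253),(240,186),(200,240),(300,240)]])
side("s0c",i); side("s4")
E
```

```text
[array([ 14, 195, 145], dtype=uint8), array([ 14, 197, 172], dtype=uint8), array([ 14, 191, 123], dtype=uint8), array([ 17, 149, 224], dtype=uint8), array([ 15, 196,  69], dtype=uint8)]
[234.625 181.125] [351.29411765 261.05882353] L 428.0 mid [523.2  51.8] strip mid [   1.1 -144.8] ends y -150.4 -139.1 slant -2.6 yaw* -1.783
clock 4.2 tcp [526.1  65.6  87.9] rot [-1.556  0.011 -1.775] F [-3.1  1.9 13.7] rel along -0.1 left 14.1
[231.         182.54545455] [347.53333333 263.66666667] L 428.7 mid [525.3  63.4] strip mid [   1.3 -133. ] ends y -138.7 -127.3 slant -2.62 yaw* -1.783
clock 4.25 tcp [526.   65.3  87.9] rot [-1.556  0.011 -1.774] F [-2.8  0.8 14.7] rel along 0.3 left 2.0
```

View pics/s4_m.png

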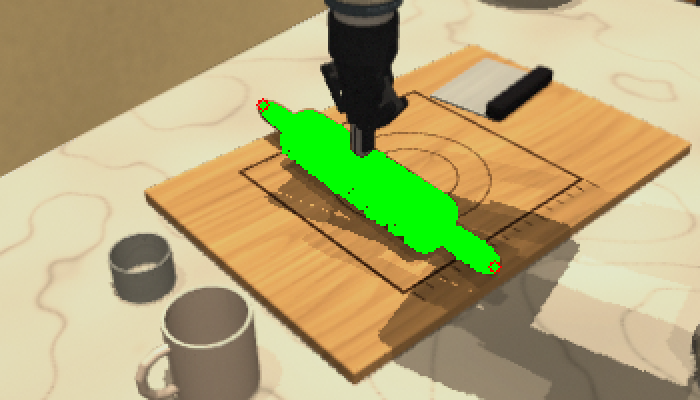

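>>> apply_moves --plan "-0.5 0.1 -0.05 0 0 0 1;-0.5 0.1 -0.05 0 0 0 1;-0.4 0.1 -0.05 0 0 0 1;0 0.1 -0.05 0 0 0 1;0 -0.5 0 0 0 0 1;0 -0.5 0 -0.8 0 -0.6 1;1 0 0 0 0 0 1;1 0 0 0 0 0 1;0 0 0 0 0 0 1"

```text
clock: 5.15
eef_pos: [524.7, 61.0, 97.2]
tcp_rot: [-1.566, 0.003, -1.772]
contact_force: [-0.7, -0.5, 0.2]
opening: 0.0
```

```bash
python3 -c "
from h import *
side('s5')"
```

```text
[229.         183.54545455] [345.26666667 265.13333333] L 427.8 mid [526.2  70.3] strip mid [   1.1 -126. ] ends y -131.7 -120.4 slant -2.58 yaw* -1.783
clock 5.2 tcp [524.8  61.3  97.2] rot [-1.566  0.003 -1.773] F [-0.2 -0.3 -0.3] rel along 0.4 left -9.1
```

>>> apply_moves --plan "0 0.5 0 0 0 0 1;0 0.35 0 0 0 0 1;0 0.15 0 0 0 0 1;0 0.15 -0.03 0 0 0 1;-0.5 0.1 -0.05 0 0 0 1;-0.5 0.1 -0.05 0 0 0 1;-0.5 0.1 -0.05 0 0 0 1;-0.5 0.1 -0.05 0 0 0 1;-0.5 0.1 -0.05 0 0 0 1;-0.5 0.1 -0.05 0 0 0 1;-0.5 0.1 -0.05 0 0 0 1;0 0.1 -0.05 0 0 0 1;0 -0.5 0 0 0 0 1;0 -0.5 0 -0.8 0 -0.6 1;1 0 0 0 -0.3 0 1;1 0 0 0 0 0 1;0 0 0 0 0 0 1"

```text
clock: 6.9
eef_pos: [528.5, 80.5, 97.1]
tcp_rot: [-1.57, -0.001, -1.765]
contact_force: [-0.4, -1.0, 0.5]
opening: 0.0
```

```bash
python3 -c "
from h import *
side('s6')"
```

```text
[221.625 186.125] [338.1875 269.3125] L 428.9 mid [531.6  90.9] strip mid [   2.9 -104.8] ends y -109.7 -99.9 slant -2.26 yaw* -1.777
clock 6.95 tcp [528.6  80.9  97.1] rot [-1.570e+00 -1.000e-03 -1.766e+00] F [-0.6  0.3 -0.2] rel along -0.9 left -10.4
```

>>> apply_moves --plan "-0.15 0.5 0 0 0.6 0 1;0 0.35 0 0 0 0 1;0 0.15 0 0 0 0 1;0 0.15 -0.03 0 0 0 1;-0.5 0.1 -0.05 0 0 0 1;-0.5 0.1 -0.05 0 0 0 1;-0.5 0.1 -0.05 0 0 0 1;-0.5 0.1 -0.05 0 0 0 1;-0.5 0.1 -0.05 0 0 0 1;-0.5 0.1 -0.05 0 0 0 1;-0.5 0.1 -0.05 0 0 0 1;0 0.1 -0.05 0 0 0 1;0 -0.5 0 0 0 0 1;0 -0.5 0 -0.4 0 -0.3 1;1 0 0 0 0 0 1;1 0 0 0 0 0 1;0 0 0 0 0 0 1"

```text
clock: 8.65
eef_pos: [532.8, 102.4, 97.2]
tcp_rot: [-1.568, 0.001, -1.777]
contact_force: [-0.0, -0.2, -0.3]
opening: -0.004
```

```bash
python3 -c "
from h import *
side('s7')"
```

```text
[215.  188.7] [330.46666667 274.26666667] L 429.5 mid [535.9 111.8] strip mid [  3.7 -83.5] ends y -88.9 -78.1 slant -2.48 yaw* -1.781
clock 8.7 tcp [532.9 102.7  97.2] rot [-1.568e+00  1.000e-03 -1.777e+00] F [ 0.4  0.3 -0.8] rel along -1.0 left -9.5
```

>>> apply_moves --plan "0 0.5 0 0 0 0 1;0 0.35 0 0 0 0 1;0 0.15 0 0 0 0 1;0 0.15 -0.03 0 0 0 1;-0.5 0.1 -0.05 0 0 0 1;-0.5 0.1 -0.05 0 0 0 1;-0.5 0.1 -0.05 0 0 0 1;-0.5 0.1 -0.05 0 0 0 1;-0.5 0.1 -0.05 0 0 0 1;-0.5 0.1 -0.05 0 0 0 1;-0.5 0.1 -0.05 0 0 0 1;0 0.1 -0.05 0 0 0 1;0 -0.5 0 0 0 0 1;0 -0.5 0 -0.4 0 -0.3 1;1 0 0 0 0 0 1;1 0 0 0 0 0 1;0 0 0 0 0 0 1"

```text
clock: 10.4
eef_pos: [537.0, 122.6, 97.3]
tcp_rot: [-1.567, 0.003, -1.776]
contact_force: [-0.2, -0.4, -0.9]
opening: 0.0
```

```bash
python3 -c "
from h import *
side('s8')"
```

```text
[208.  191.4] [322.94117647 278.94117647] L 429.9 mid [540.3 132.4] strip mid [  4.7 -62.5] ends y -67.7 -57.2 slant -2.4 yaw* -1.78
clock 10.45 tcp [537.2 123.   97.3] rot [-1.567  0.003 -1.776] F [ 0.7 -0.1  0.7] rel along -1.1 left -9.8
```

>>> apply_moves --plan "-0.1 0.5 0 0 0 0 1;0 0.35 0 0 0 0 1;0 0.15 0 0 0 0 1;0 0.15 -0.03 0 0 0 1;-0.5 0.1 -0.05 0 0 0 1;-0.5 0.1 -0.05 0 0 0 1;-0.5 0.1 -0.05 0 0 0 1;-0.5 0.1 -0.05 0 0 0 1;-0.5 0.1 -0.05 0 0 0 1;-0.5 0.1 -0.05 0 0 0 1;-0.5 0.1 -0.05 0 0 0 1;0 0.1 -0.05 0 0 0 1;0 -0.5 0 0 0 0 1;0 -0.5 0 -0.5 0 -0.4 1;1 0 0 0 0 0 1;1 0 0 0 0 0 1;0 0 0 0 0 0 1"

```text
clock: 12.15
eef_pos: [541.6, 144.7, 97.1]
tcp_rot: [-1.567, 0.004, -1.776]
contact_force: [-0.9, 0.1, -0.3]
opening: 0.004
```

```bash
python3 -c "
from h import *
side('s9')"
```

```text
[201.  194.4] [314.94117647 283.94117647] L 429.1 mid [544.2 153.6] strip mid [  5.  -40.9] ends y -46.1 -35.7 slant -2.38 yaw* -1.779
clock 12.2 tcp [541.8 145.1  97.1] rot [-1.567  0.004 -1.776] F [-0.5 -0.3 -0.8] rel along -0.6 left -8.8
```

>>> apply_moves --plan "0 0.5 0 0 0 0 1;0 0.35 0 0 0 0 1;0 0.15 0 0 0 0 1;0 0.15 -0.03 0 0 0 1;-0.5 0.1 -0.05 0 0 0 1;-0.5 0.1 -0.05 0 0 0 1;-0.5 0.1 -0.05 0 0 0 1;-0.5 0.1 -0.05 0 0 0 1;-0.5 0.1 -0.05 0 0 0 1;-0.5 0.1 -0.05 0 0 0 1;-0.5 0.1 -0.05 0 0 0 1;0 0.1 -0.05 0 0 0 1;0 -0.5 0 0 0 0 1;0 -0.5 0 -0.5 0 -0.4 1;1 0 0 0 0 0 1;0.9 0 0 0 0 0 1;0 0 0 0 0 0 1"

```text
clock: 13.9
eef_pos: [546.3, 166.9, 97.1]
tcp_rot: [-1.567, 0.006, -1.776]
contact_force: [0.0, 0.2, -0.3]
opening: -0.001
```

```bash
python3 -c "
from h import *
side('s10')"
```

```text
[193.57142857 197.        ] [306.58823529 289.05882353] L 430.5 mid [549.4 174.4] strip mid [  6.6 -19.5] ends y -24.9 -14.2 slant -2.46 yaw* -1.781
clock 13.95 tcp [546.4 167.2  97.1] rot [-1.567  0.006 -1.776] F [-0.4  0.3  0. ] rel along -1.4 left -7.6
```

>>> apply_moves --plan "0.15 0.5 0 0 0 0 1;0 0.35 0 0 0 0 1;0 0.15 0 0 0 0 1;0 0.15 -0.03 0 0 0 1;-0.5 0.1 -0.05 0 0 0 1;-0.5 0.1 -0.05 0 0 0 1;-0.5 0.1 -0.05 0 0 0 1;-0.5 0.1 -0.05 0 0 0 1;-0.5 0.1 -0.05 0 0 0 1;-0.5 0.1 -0.05 0 0 0 1;-0.2 0.1 -0.05 0 0 0 1;0.05 0.1 -0.05 0 0 0 1;0 0.1 -0.05 0 0 0 1;0 0.1 -0.05 0 0 0 1;0 0.1 -0.05 0 0 0 1"

```text
clock: 15.45
eef_pos: [555.2, 206.7, 87.7]
tcp_rot: [-1.553, 0.02, -1.777]
contact_force: [-2.8, 1.3, 12.5]
opening: 0.002
```

```bash
python3 -c "
from h import *
side('s11')"
```

```text
[186.46153846 199.84615385] [298.06666667 294.4       ] L 430.7 mid [553.6 195.2] strip mid [7.3 1.7] ends y -3.9 7.4 slant -2.59 yaw* -1.783
clock 15.5 tcp [555.3 206.8  87.7] rot [-1.553  0.021 -1.777] F [-2.5  2.  11.4] rel along -0.8 left 11.7
```

View pics/s11_m.png

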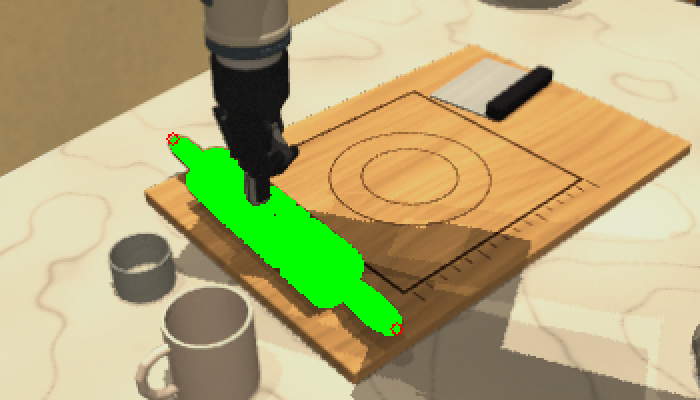

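The pin is held still under the fingertips in the strip, with its ends at about −4 and +7 mm. I'll lift straight off, then move clear for a check from the top.

>>> apply_moves --plan "0 -0.4 0 0 0 0 1;0 -1 0 0 0 0 1;0 -3 0 0 0 0 1;0 -4 0 0 0 0 1;3 -4 0 0 0 0 1;5 0 0 0 0 0 1;5 0 0 0 0 0 1;5 0 0 0 0 0 1;5 0 0 0 0 0 1;5 0 0 0 0 0 1;5 0 0 0 0 0 1;5 0 0 0 0 0 1;5 0 0 0 0 0 1;5 0 0 0 0 0 1;0 0 0 0 0 0 1;0 0 0 0 0 0 1"

```text
clock: 17.1
eef_pos: [455.0, -270.7, 213.0]
tcp_rot: [-1.544, 0.019, -1.773]
contact_force: [-0.2, -0.5, -0.8]
opening: -0.001
```

```bash
python3 -c "
from h import *
side('s12'); report('t12')"
```

```text
[186.46153846 199.84615385] [297.61111111 293.94444444] L 429.2 mid [554.3 195. ] strip mid [8.  1.6] ends y -4.0 7.2 slant -2.58 yaw* -1.783
clock 17.15 tcp [ 455.2 -270.4  213.1] rot [-1.544  0.019 -1.772] F [-0.   0.2  1.2] rel along 1.0 left -475.9
len 261.6 mid world [556.9 194.7] strip a,e,mid [141.3  -4.5] [-119.9    8.1] [10.7  1.8] slant deg -2.77 axis [ 0.977 -0.214]
clock 17.2 tcp [ 455.5 -269.6  213.1] rot [-1.544  0.019 -1.77 ] F [ 0.6 -0.1 -0.5] tcp rel pin: along 0.1 left -475.3 tcp strip [ -12.2 -472.9]
yaw target -1.786
```

View pics/t12.png

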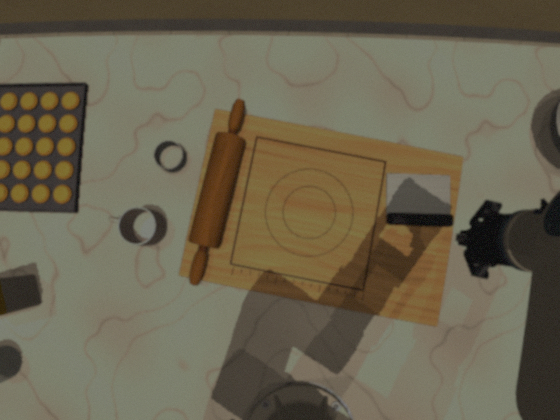

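The whole barrel, from (230,134) to (206,246), lies in the strip. The mug (145,226), cutter (171,156) and scraper are where they started.

```bash
python3 -c "
from rig import r
print(r.sign_off())"
```

```text
the job is handed in; nothing more can be done
None
```

The pin now lies still in the bare strip, and I handed the job in at about 17 s. I rolled it there with the shut fingertips on top in seven short strokes. On the last stroke I held it still under about 12 N for roughly 0.4 s, then lifted straight off.

- **Pin position:** after letting go, the side view put the barrel's ends at −4 and +7 mm from the strip's middle line, and the top view put them at −4.5 and +8 mm. The limit is 22 mm. Its middle is about 8 mm along the strip (limit 75 mm), and it still slants about 2.6°.
- **At rest:** the side view gave the same position before and after letting go, to within 1 mm.
- **Other objects:** in the last top picture the mug, cutter and scraper look unmoved. I compared them by eye, not by measurement.
- **Disagreements:** the top view read the barrel as 262 mm long instead of 250, because its mask took in part of the far neck. I therefore used the side view (429 mm over all, against 430 mm given). The first press down peaked at about 56 N on the wrist; the readings I took while pressing after that were 12–16 N.

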